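Clear the eggs from the heater and set it to the fourth click

ROBOT

A 6-joint arm with a two-finger parallel gripper is mounted at the origin on the work surface. World frame = base frame: x ahead of the robot, y to its left, z up, the work surface at z = 0. Lengths are in m, angles in degrees, forces in N, time in s.
With the tool pointing down it reaches from about 0.25 to 0.725 m from the base axis. Payload 4 kg.
Tool frame: the origin (TCP) lies where the fingers leave the gripper's body, on its centre line; the fingertips stand 73 mm ahead of it and the grasp point (between the pads) lies 54 mm ahead of it; z points along the fingers, y is the direction in which the jaws open and shut (so a half turn about z gives the same grasp; the last joint's range is limited). The gripper opens to 85 mm and grips with 20 to 120 N. Pads are 22 mm wide; open, the fingers measure 114 mm over their backs; the gripper's body (76 mm by 85 mm) begins 54 mm behind the grasp point. The pads swing forward as they close: fully open they stand 13 mm farther back than shut.
Start: joints at [-68.64, 13.785, 0.286, 76.501, 0, 90], TCP at [0.182, -0.466, 0.304] pointing down, gripper open.
Joint ranges: [-155.79, 155.79], [-60.16, 107.12], [-62.33, 73.08], [-114, 123.19], [-81.49, 82.49], [-180, 180]. Speed limits (degrees/s): [159.86, 159.86, 180, 180, 180, 180].

INTERFACE

Orientations are given as a 3x3 rotation matrix whose columns are the frame's x, y, z axes.
In Python, from rig import ctrl, eyes, job gives the robot as it stands.
- The arm moves only by the tool arm_command, never from a script. Its argument "series" is a list of rows, each a list of 7 numbers: the gripper command: -1 is shut, 1 is fully open, values between are in proportion, then the shift along the world's x, y, z as a fraction of full scale, then the turn, a rotation vector about the world's x, y, z as a fraction of full scale. In form: [[gripper, tx, ty, tz, ax, ay, az], ...]. A call has 1 to 5 rows; each row shifts and turns the pose as measured when the row begins; what a row does not reach is not made up. Full scale, the value 1, is 0.025 m for a shift and 45 degrees for a turn. A row lasts 1/12 s, in which the tool goes at most 41.7 mm and 7.16 degrees, less where a joint would pass 70% of its speed; a pose out of reach is approached as far as the arm can. A call with a number of a shift or a turn outside -1 to 1 is refused whole. A call with a gripper value outside its range is refused whole. The fingers move at their own pace and stop on an object; "grip_force" is the grip in N (left out, the last holds). Time passes only in rows, so rows that do not move let the fingers close. It gives the time, the measured TCP pose, the force and the opening at its end, in the units of the state.
- ctrl.sense(): the state, without advancing time (a new reading comes with each control period).
- eyes.read_camera(name): name is "side" or "top"; returns a dict with "pixels" (480x640x3 uint8, red, green, blue), "mtx" (3x3 intrinsics, pixels), "k1" (the pictures are not rectified: a ray, as slopes to the right and down, at radius r is drawn at 1 + k1 r^2 times it, then the intrinsics apply), "extrinsics" (4x4, takes a point from world to camera coordinates). Camera axes: x right, y up, looking along -z (the intrinsics and any distortion apply to the point x, -y, -z); pixel columns grow to the right and rows downward; lengths in m; the calibration is good to about 2 mm. A picture is of the moment at which its call begins. There is no depth.
- job.finish_job(): hands the job in, once; it reports no verdict.
The state is a dict: "t": time; "joint_pos": joint angles; "joint_velocities": joint speeds; "joint_efforts": joint torques, N m; "eef_pos": TCP position; "ee_rot": TCP orientation; "contact_force": force on the tool from outside, world axes, zero at the start; "wrist_torque": the same for the moment, N m; "grip_width": finger opening in m.
Only numpy, scipy, OpenCV 4.12 (cv2) and the standard library are available. Lean on these libraries where they do the work, as an engineer would, in place of code of your own. Each camera call takes 0.05 s, during which the arm holds its last target. There are 200 camera calls.

TASK

The egg tray has been left in front of the fan heater on the market counter. First slide the tray sideways along the counter, eggs up, until no part of it stands in front of the heater's grille; then turn the lever switch on top of the heater clockwise to the fourth click from off, without running past it. Leave the other things on the counter where they are, and let go of everything.

Things in the scene. Friction and masses are not known exactly. Their poses are not given: they have to be found in the camera images.
- heater: Grey box-shaped fan heater, fixed: 170 mm deep (x), 240 mm wide (y), 110 mm high. Origin at the centre of its underside, z up. Its front face, 85 mm to its -x side and turned to the robot within 15 degrees, carries the warm-air grille: 160 mm wide, y = -80 to +80 mm in this frame.
- switch_axis (a point): Where the lever switch's vertical axis leaves the heater's flat top (centre of the top, 110 mm above the counter); axes as the heater's. White marks on the top 75 to 89 mm out: a round dot at off, a dash at each of clicks 1 to 6. Passing the hump half-way between clicks takes about 0.2 N m (3 to 4 N at 60 mm out); then the lever snaps on into the next detent by itself and stays.
- mode_switch (a joint): Lever angle, rad, growing clockwise seen from above. Seven sprung detents 30 degrees apart: 0 = off, clicks 1 to 6 at 0.524, 1.047, 1.571, 2.094 (fourth), 2.618, 3.142; stops just beyond both ends. At off the lever points along the heater's -y, at click 3 along its -x (to the robot), at click 6 along +y. Starts at off, click 1 or 2.
- lever_tip (a point): Outer end of the black lever, mid height, 75 mm from the switch axis, 26 mm above the heater's top; x points outward along the lever. A straight bar 16 mm wide, from 20 mm behind the axis to 75 mm before it, from 11 to 41 mm above the heater's top, over a round hub of 28 mm radius, 15 mm high. A white line marks its outer half.
- tray_center (a point): Centre of the loose grey pulp egg tray, half-way up its walls (21 mm up). 98 mm along its x, 145 mm along its y, 42 mm high; six eggs (2 by 3) stand out to 68 mm high. 0.3 to 0.5 kg, slides on its flat underside. It starts 15 to 41 mm before the heater's front face, long side along the grille within 9 degrees.
- tray_corner0 (a point): Corner of the egg tray at its -x, -y side, half-way up (21 mm).
- tray_corner1 (a point): Corner of the egg tray at its -x, +y side, half-way up (21 mm).
- tray_corner2 (a point): Corner of the egg tray at its +x, -y side, half-way up (21 mm).
- tray_corner3 (a point): Corner of the egg tray at its +x, +y side, half-way up (21 mm).
- flask_mid (a point): Bystander: white vacuum flask, 72 mm diameter, 220 mm high; point half-way up.
- honey_jar_mid (a point): Bystander: honey jar, 72 mm diameter, 100 mm high; point half-way up.
Things that resemble listed ones, but are neither listed nor needed, are in the scene too. What is shaped like the part that bears tray_center but purple or turquoise is not meant.

How it is judged:
By the outcome, as a careful person would: the job done as asked, in the order asked, and still so for the second after the job is handed in, with the robot touching nothing.
It also fails if it takes over 53 s, if anything falls off the work surface, if the arm or the gripper's body presses on something with over 40 N, if the wrist force passes 120 N, or if a joint passes its speed limit or range.

## Working session

There is one attempt and no reset: what is moved stays moved. The work goes in short steps, Python scripts to look and compute and a tool call to move; the robot and the scene stay as the last step left them, time stands still between calls to the robot, and variables do not carry over. Pictures are saved under pics/ and viewed, about 8 in all and at most 12, crops included, and the job is handed in when it is done.

Besides the shell and the picture viewer there is one more tool, called after "Call:" as name(argument=value, ...) on one line, values as JSON. arm_command: Moves the arm, as the interface text tells. Its arguments: {"type":"object","properties":{"series":{"type":"array"},"grip_force":{"type":"number"}},"required":["series"]}

```bash
mkdir -p pics; ls; cat > h.py <<'E'
import numpy as np, cv2
from rig import ctrl, eyes, job
def grab(n, fn=None):
    c=eyes.read_camera(n)
    if fn: cv2.imwrite('pics/'+fn, cv2.cvtColor(c['pixels'],cv2.COLOR_RGB2BGR))
    return c
def ray(c,u,v):
    K=np.array(c['mtx']);E=np.array(c['extrinsics'])
    p=np.array([(u-K[0,2])/K[0,0],(v-K[1,2])/K[1,1]])
    q=p.copy()
    for _ in range(30): q=p/(1+c['k1']*(q@q))
    d=E[:3,:3].T@np.array([q[0],-q[1],-1.])
    o=-E[:3,:3].T@E[:3,3]
    return o,d
def onz(c,u,v,z):
    o,d=ray(c,u,v); return o+d*(z-o[2])/d[2]
def proj(c,P):
    K=np.array(c['mtx']);E=np.array(c['extrinsics'])
    p=E[:3,:3]@np.array(P)+E[:3,3]; q=np.array([p[0],-p[1]])/-p[2]
    q=q*(1+c['k1']*(q@q)); return np.array([K[0,0]*q[0]+K[0,2],K[1,1]*q[1]+K[1,2]])
E
python3 - <<'E'
from h import *
for n in('top','side'):
    c=grab(n,n+'0.png'); print(n,c['mtx'],c['k1'],ray(c,320,240))
print(ctrl.sense())
E
```

```text
pics
top [[624.40489424   0.         319.48649607]
 [  0.         624.40489424 226.94067558]
 [  0.           0.           1.        ]] -0.20493992479685288 (array([0.4118733 , 0.01990162, 1.37670401]), array([ 0.04802535, -0.0092161 , -0.99902293]))
side [[516.28496942   0.         317.89606507]
 [  0.         516.28496942 231.79432105]
 [  0.           0.           1.        ]] -0.1084629406405979 (array([-0.00629644,  0.63256593,  0.92459709]), array([ 0.43126322, -0.53050321, -0.72996412]))
{'t': 0.1, 'joint_pos': array([-6.86409113e+01,  1.38294483e+01,  2.20903097e-01,  7.65044022e+01,
       -1.64331461e-03,  9.00027304e+01]), 'joint_velocities': array([-0.02012888, -0.0192637 ,  0.13017596,  0.03755364, -0.02780947,
        0.01650489]), 'joint_efforts': array([-2.41154721e-04, -3.73137689e+01,  2.53010148e+01,  1.08724041e-02,
        9.93775046e-06, -7.59988978e-06]), 'eef_pos': array([ 0.18193719, -0.46524473,  0.30308469]), 'ee_rot': array([[ 9.31333449e-01,  3.64166793e-01, -7.44683331e-04],
       [ 3.64167553e-01, -9.31331660e-01,  1.82546031e-03],
       [-2.87751370e-05, -1.97130175e-03, -9.99998057e-01]]), 'contact_force': array([ 0.10454344,  0.50853787, -0.67026398]), 'wrist_torque': array([-0.04594592,  0.01716072,  0.00298392]), 'grip_width': 0.08561413922953706}
```

View pics/top0.png

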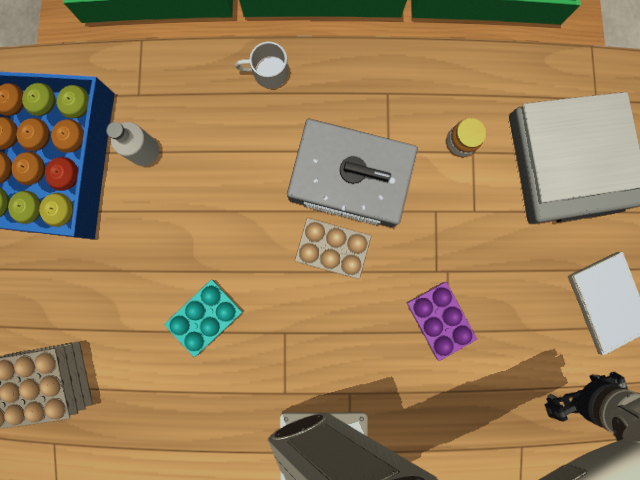

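View pics/side0.png

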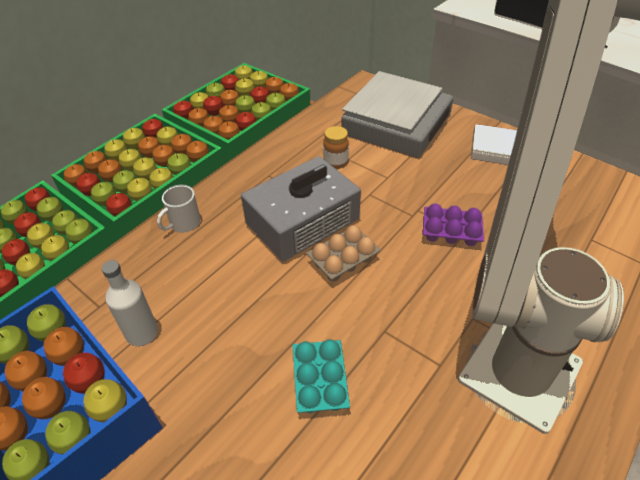

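The top view shows the heater near (352,172), with the lever pointing right to about (390,179), so it looks to be at off. These could be taken for the tray:
- grey tray with brown eggs at (333,247)
- turquoise tray at (204,317)
- purple tray at (442,320)
- stack of trays at (30,385)

I choose (333,247), which stands before the grille. The flask is at (135,145) and the jar at (467,137).

```bash
cat >> h.py <<'E'
def crop(c,fn,x0,y0,x1,y1,s):
    im=cv2.cvtColor(c['pixels'],cv2.COLOR_RGB2BGR)[y0:y1,x0:x1]
    cv2.imwrite('pics/'+fn,cv2.resize(im,None,fx=s,fy=s,interpolation=cv2.INTER_CUBIC))
E
python3 - <<'E'
from h import *
c=grab('top')
crop(c,'crop1.png',270,105,430,290,3.2)
hsv=cv2.cvtColor(c['pixels'],cv2.COLOR_RGB2HSV)
for p in [(320,140),(300,230),(333,250),(315,231),(307,260),(250,250)]: print(p,hsv[p[1],p[0]])
E
```

```text
(320, 140) [ 38   7 154]
(300, 230) [ 17 134 194]
(333, 250) [ 16 109 129]
(315, 231) [ 28  61 204]
(307, 260) [ 16 120 157]
(250, 250) [ 17 135 189]
```

View pics/crop1.png

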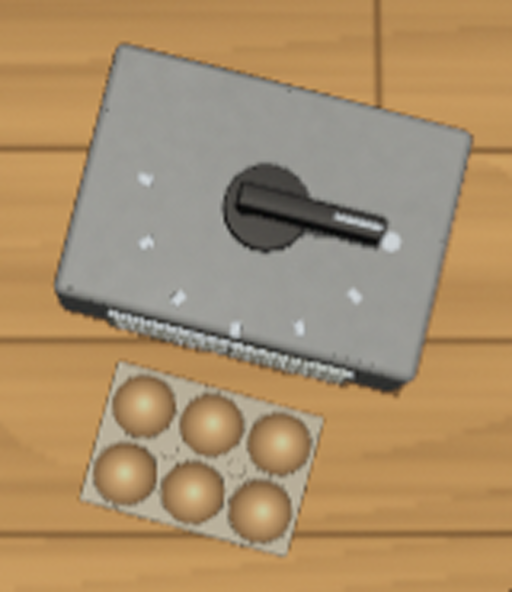

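The crop shows the lever pointing at the round dot (391,242), so the switch is at off, with six dashes running clockwise. The grey tray's wall corners are at crop (120,362), (322,416), (284,555) and (82,500).

```bash
python3 - <<'E'
from h import *
c=grab('top')
f=lambda P,z:np.array([onz(c,270+u/3.2,105+v/3.2,z) for u,v in P])[:,:2]
H=f([(120,43),(472,133),(412,382),(57,288)],.11); T=f([(120,362),(322,416),(284,555),(82,500)],.042)
M=f([(391,242),(355,296),(299,327),(236,328),(178,297),(145,243),(145,179)],.11)
for n,P in(('H',H),('T',T)):
    print(n,P.round(4).tolist(),P.mean(0).round(4),'sides',[np.linalg.norm(P[i]-P[(i+1)%4]).round(4) for i in range(4)])
def ang(P): d=(P[0]-P[1])+(P[3]-P[2]); return np.degrees(np.arctan2(-d[0],d[1]))  # yaw of +y axis
print('yaw',ang(H),ang(T))
(x,y),r=cv2.minEnclosingCircle(M.astype(np.float32)); print('marks circ',x,y,r)
h=np.radians(ang(H));R=np.array([[np.cos(h),-np.sin(h)],[np.sin(h),np.cos(h)]])
print('tray in heater',(T-H.mean(0))@R)
print('marks in heater',((M-H.mean(0))@R).round(3).tolist())
for n,(u,v),z in(('turq',(204,317),.04),('purp',(442,320),.04),('turqtop',(214,281),.042),('turqL',(165,323),.042),('purptop',(444,284),.042),('purpleft',(408,300),.042),('jarlid',(470,133),.1),('flaskbase',(148,155),0.0),('flasktop',(114,129),.22)):
    p=onz(c,u,v,z)[:2]; print(n,p.round(3),((p-H.mean(0))@R).round(3))
E
```

```text
H [[0.7246, 0.0341], [0.6665, -0.1939], [0.5047, -0.1527], [0.5647, 0.0739]] [ 0.6151 -0.0596] sides [np.float64(0.2353), np.float64(0.1669), np.float64(0.2344), np.float64(0.1648)]
T [[0.523, 0.0344], [0.4868, -0.101], [0.3938, -0.0752], [0.4306, 0.0597]] [ 0.4585 -0.0205] sides [np.float64(0.1402), np.float64(0.0965), np.float64(0.1398), np.float64(0.0958)]
yaw -14.567258967381566 -15.103891055385056
marks circ 0.6144989728927612 -0.06099911406636238 0.08160042762756348
tray in heater [[-0.11281926  0.06783609]
 [-0.11379649 -0.0723379 ]
 [-0.21026862 -0.07072606]
 [-0.20862391  0.06903525]]
marks in heater [[0.001, -0.083], [-0.039, -0.069], [-0.068, -0.039], [-0.078, -0.0], [-0.069, 0.04], [-0.04, 0.07], [-0.0, 0.08]]
turq [0.31  0.257] [-0.375  0.229]
purp [ 0.303 -0.255] [-0.253 -0.268]
turqtop [0.388 0.235] [-0.294  0.228]
turqL [0.296 0.341] [-0.409  0.308]
purptop [ 0.381 -0.26 ] [-0.176 -0.252]
purpleft [ 0.347 -0.181] [-0.229 -0.185]
jarlid [ 0.699 -0.309] [ 0.144 -0.22 ]
flaskbase [0.67  0.397] [-0.062  0.456]
flasktop [0.681 0.406] [-0.054  0.468]
```

Heater centre is (0.615,-0.060) with yaw -14.6°. Tray centre is (0.4585,-0.0205), 27 mm before the face and about centred on the grille. The measured sizes agree with those given. I'll push the tray to +y, because the purple tray blocks -y, with two part-open fingers on its -y end.

Call:
arm_command(series=[[0.2,0.66,0.89,-0.2,0,0,0.08],[0.2,0.66,0.89,-0.2,0,0,0.08],[0.2,0.66,0.89,-0.2,0,0,0.08],[0.2,0.66,0.89,-0.2,0,0,0.08],[0.2,0.66,0.89,-0.2,0,0,0.08]], grip_force=20)

```text
t: 0.62
eef_pos: [0.2641, -0.3546, 0.2769]
ee_rot: [[0.772, 0.636, -0.0], [0.636, -0.772, -0.002], [-0.001, 0.001, -1.0]]
contact_force: [1.2, 0.0, -1.1]
grip_width: 0.0513
```

Call:
arm_command(series=[[0.2,0.66,0.89,-0.2,0,0,0.08],[0.2,0.66,0.89,-0.2,0,0,0.08],[0.2,0.66,0.89,-0.2,0,0,0.08],[0.2,0.66,0.89,-0.2,0,0,0.08],[0.2,0.66,0.89,-0.2,0,0,0.08]])

```text
t: 1.03
eef_pos: [0.3488, -0.2371, 0.2503]
ee_rot: [[0.525, 0.851, -0.0], [0.851, -0.525, -0.001], [-0.001, 0.001, -1.0]]
contact_force: [0.2, -0.6, -0.0]
grip_width: 0.0512
```

Call:
arm_command(series=[[0.2,0.64,0.85,-0.4,0,0,0.075],[0.2,0.64,0.85,-0.4,0,0,0.075],[0.2,0.64,0.85,-0.4,0,0,0.075],[0.2,0.64,0.85,-0.4,0,0,0.075],[0.2,0.64,0.85,-0.4,0,0,0.075]])

```text
t: 1.45
eef_pos: [0.4324, -0.1246, 0.1994]
ee_rot: [[0.24, 0.971, 0.004], [0.971, -0.24, -0.003], [-0.002, 0.004, -1.0]]
contact_force: [-0.3, -0.2, 0.6]
grip_width: 0.0513
```

Call:
arm_command(series=[[0.2,0,0,-0.6,0,0,0],[0.2,0,0,-0.6,0,0,0],[0.2,0,0,-0.6,0,0,0],[0.2,0,0,-0.3,0,0,0]])

```text
t: 1.78
eef_pos: [0.4361, -0.1189, 0.1442]
ee_rot: [[0.227, 0.974, 0.006], [0.974, -0.227, -0.001], [0.0, 0.006, -1.0]]
contact_force: [-0.5, 0.8, 0.5]
grip_width: 0.0515
```

```bash
python3 - <<'E'
from h import *
a=grab('top');b=grab('side')
crop(a,'t2.png',260,100,460,350,2);crop(b,'s2.png',220,130,500,380,1.6)
A=cv2.imread('pics/t2.png');B=cv2.imread('pics/s2.png')[:400]
A=A[:400];cv2.imwrite('pics/m2.png',np.hstack([A[:400,:350],B[:400]])); print(ctrl.sense()['eef_pos'])
E
```

```text
[ 0.435773   -0.11922957  0.14455324]
```

View pics/m2.png

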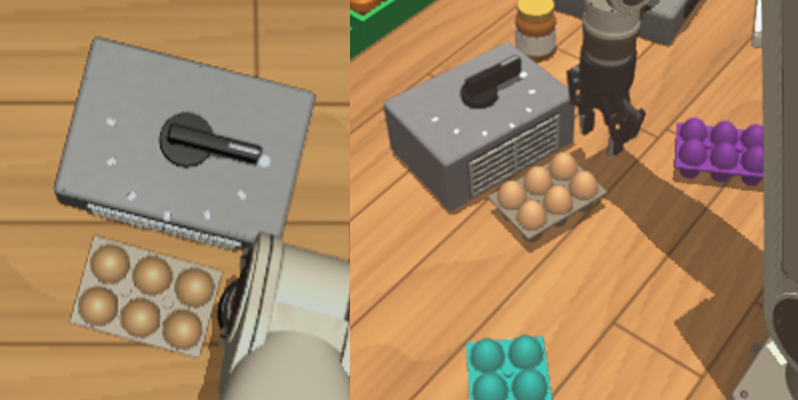

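The fingers are behind the tray's -y end, about 17 mm clear of it, and nothing has been disturbed. Descending.

Call:
arm_command(series=[[0.2,-0.06,-0.04,-0.56,0,0,-0.01],[0.2,-0.06,-0.04,-0.56,0,0,-0.01],[0.2,-0.06,-0.04,-0.56,0,0,-0.01],[0.2,-0.06,-0.04,-0.5,0,0,-0.01],[0.2,0,0,-0.1,0,0,0]])

```text
t: 2.3
eef_pos: [0.4331, -0.1257, 0.0909]
ee_rot: [[0.262, 0.965, 0.015], [0.965, -0.262, -0.004], [-0.0, 0.016, -1.0]]
contact_force: [-0.3, 0.1, -0.1]
grip_width: 0.051
```

Call:
arm_command(series=[[0.2,0.1,0.39,-0.08,0,0,0],[0.2,0.1,0.39,-0.08,0,0,0],[0.2,0.1,0.39,0,0,0,0],[0.2,0.1,0.39,0,0,0,0],[0.2,0.1,0.39,0,0,0,0]])

```text
t: 2.72
eef_pos: [0.4481, -0.0756, 0.0896]
ee_rot: [[0.267, 0.964, 0.019], [0.964, -0.266, -0.008], [-0.003, 0.02, -1.0]]
contact_force: [0.1, -2.0, -1.5]
grip_width: 0.0514
```

Call:
arm_command(series=[[0.2,0.1,0.39,0,0,0,0],[0.2,0.1,0.39,0,0,0,0],[0.2,0.1,0.39,0,0,0,0],[0.2,0.1,0.39,0,0,0,0],[0.2,0.1,0.39,0,0,0,0]])

```text
t: 3.13
eef_pos: [0.4625, -0.0198, 0.0916]
ee_rot: [[0.262, 0.965, 0.021], [0.965, -0.262, -0.01], [-0.004, 0.023, -1.0]]
contact_force: [-0.6, -1.7, -0.8]
grip_width: 0.051
```

Call:
arm_command(series=[[0.2,0.09,0.39,-0.03,0,0,0],[0.2,0.09,0.39,-0.03,0,0,0],[0.2,0.09,0.39,-0.03,0,0,0],[0.2,0.09,0.39,-0.03,0,0,0],[0.2,0.09,0.39,-0.03,0,0,0]])

```text
t: 3.55
eef_pos: [0.4758, 0.0347, 0.09]
ee_rot: [[0.26, 0.965, 0.025], [0.966, -0.26, -0.014], [-0.007, 0.028, -1.0]]
contact_force: [-0.1, -3.5, 1.9]
grip_width: 0.0512
```

Call:
arm_command(series=[[0.2,0.09,0.39,0,0,0,0],[0.2,0.09,0.39,0,0,0,0],[0.2,0.07,0.3,0,0,0,0],[0.2,0.04,0.15,0,0,0,0],[0.2,0,0,0,0,0,0]])

```text
t: 3.97
eef_pos: [0.4841, 0.0711, 0.0898]
ee_rot: [[0.257, 0.966, 0.025], [0.966, -0.257, -0.014], [-0.007, 0.027, -1.0]]
contact_force: [-0.6, -3.2, 2.2]
grip_width: 0.0509
```

```bash
python3 - <<'E'
from h import *
a=grab('top');b=grab('side')
crop(a,'t3.png',200,100,400,300,2);crop(b,'s3.png',220,130,500,380,1.6)
cv2.imwrite('pics/m3.png',np.hstack([cv2.imread('pics/t3.png')[:400,:350],cv2.imread('pics/s3.png')[:400]])); print(ctrl.sense()['eef_pos'])
E
```

```text
[0.48387443 0.07076178 0.08966066]
```

View pics/m3.png

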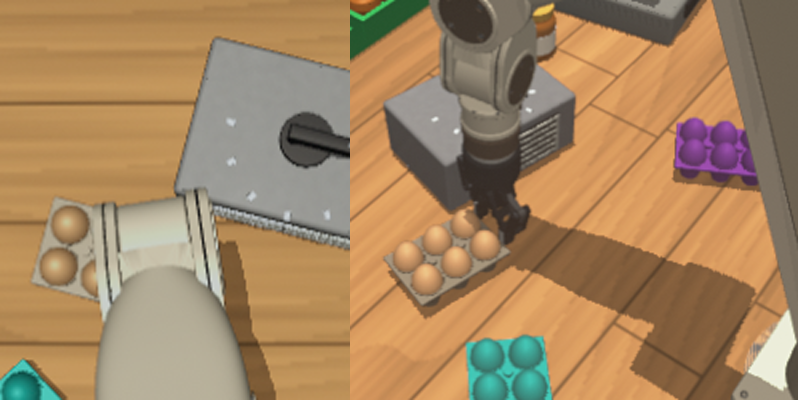

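The tray moved squarely to the left, clear of the grille by eye. Its far corners are at crop (58,197) and (33,281). I'll back off, lift and check it numerically.

Call:
arm_command(series=[[0.2,-0.1,-0.39,0,0,0,0],[0.2,-0.1,-0.39,0.3,0,0,0],[0.2,0,-0.2,1,0.01,0.02,0],[0.2,0,-0.1,1,0.01,0.02,0],[0.2,0,0,1,0,0,0]])

```text
t: 4.48
eef_pos: [0.4714, 0.0396, 0.1693]
ee_rot: [[0.259, 0.966, -0.025], [0.966, -0.259, 0.006], [-0.001, -0.026, -1.0]]
contact_force: [0.3, 0.1, 0.1]
grip_width: 0.0514
```

Call:
arm_command(series=[[0.2,0,-0.5,1,0,0,0.15],[0.2,0,-0.5,1,0,0,0.15],[0.2,0,-0.5,1,0,0,0.15],[0.2,0,-0.5,0.5,0,0,0.15],[0.2,0,-0.5,0,0,0,0.15]])

```text
t: 4.9
eef_pos: [0.4698, -0.0295, 0.2685]
ee_rot: [[-0.342, 0.94, -0.016], [0.94, 0.342, -0.007], [-0.001, -0.018, -1.0]]
contact_force: [1.3, -0.8, 0.2]
grip_width: 0.0513
```

```bash
python3 - <<'E'
from h import *
s=ctrl.sense();print(s['joint_pos'].round(1),s['eef_pos'],s['ee_rot'].round(3).tolist())
a=grab('top');crop(a,'t4.png',180,100,430,300,3.2)
E
```

```text
[-3.4 12.2 -7.2 71.6 -0.4 66.6] [ 0.46980923 -0.02945341  0.2685175 ] [[-0.342, 0.94, -0.016], [0.94, 0.342, -0.007], [-0.001, -0.018, -1.0]]
```

View pics/t4.png

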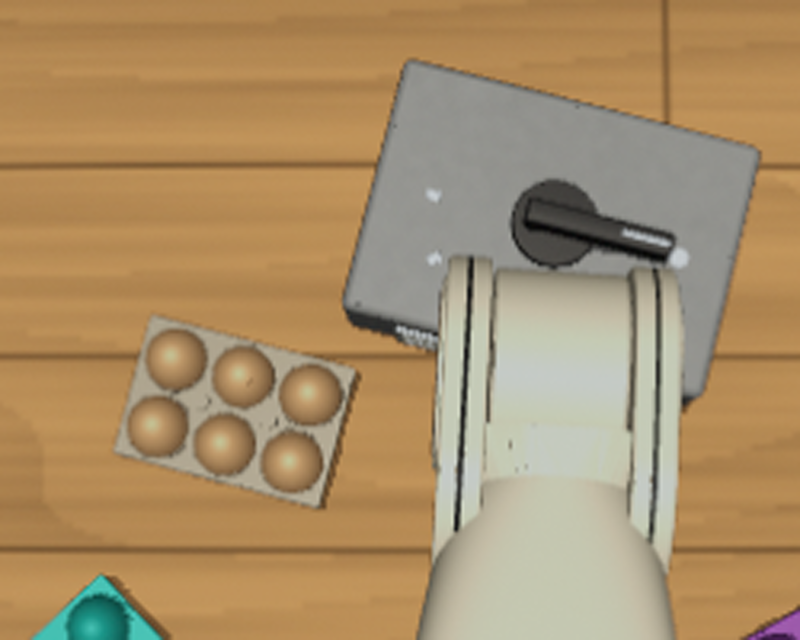

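The tray is clear of the grille (a margin of about 20 mm by eye, number to follow), upright, with all six eggs in it. Next I turn the tool half round so the joint 6 range allows the 120° lever turn, and go above the lever.

Call:
arm_command(series=[[-0.06,0.26,-0.17,0,0,0,0.155],[-0.06,0.26,-0.17,0,0,0,0.155],[-0.06,0.26,-0.17,0,0,0,0.155],[-0.06,0.26,-0.17,0,0,0,0.155],[-0.06,0.26,-0.17,0,0,0,0.155]])

```text
t: 5.37
eef_pos: [0.4984, -0.0586, 0.2701]
ee_rot: [[-0.822, 0.569, -0.01], [0.569, 0.822, -0.013], [0.0, -0.016, -1.0]]
contact_force: [-1.0, -0.8, 1.1]
grip_width: 0.0402
```

Call:
arm_command(series=[[-0.06,0.26,-0.17,0,0,0,0.155],[-0.06,0.26,-0.17,0,0,0,0.155],[-0.06,0.26,-0.17,0,0,0,0.155],[-0.06,0.26,-0.17,0,0,0,0.155],[-0.06,0.26,-0.17,0,0,0,0.155]])

```text
t: 5.78
eef_pos: [0.5278, -0.0846, 0.2695]
ee_rot: [[-1.0, -0.02, -0.005], [-0.02, 1.0, -0.014], [0.005, -0.014, -1.0]]
contact_force: [-0.2, -0.9, -0.2]
grip_width: 0.0401
```

Call:
arm_command(series=[[-0.06,0.26,-0.17,0,0,0,0.155],[-0.06,0.26,-0.17,0,0,0,0.155],[-0.06,0.26,-0.17,0,0,0,0.155],[-0.06,0.26,-0.17,0,0,0,0.155],[-0.06,0.26,-0.17,0,0,0,0.155]])

```text
t: 6.2
eef_pos: [0.5571, -0.1108, 0.2685]
ee_rot: [[-0.799, -0.601, -0.002], [-0.601, 0.799, -0.011], [0.008, -0.008, -1.0]]
contact_force: [1.0, -0.2, 0.9]
grip_width: 0.04
```

```bash
python3 - <<'E'
from h import *
a=grab('top');P=np.array([onz(a,180+u/3.2,100+v/3.2,.042)[:2] for u,v in [(152,315),(357,372),(322,508),(115,452)]])
h=np.radians(-14.57);R=np.array([[np.cos(h),-np.sin(h)],[np.sin(h),np.cos(h)]])
print(((P-[.6148,-.0603])@R).round(3).tolist())
s=ctrl.sense();print(s['joint_pos'].round(1),s['eef_pos'],s['ee_rot'].round(3).tolist())
E
```

```text
[[-0.115, 0.246], [-0.117, 0.103], [-0.211, 0.102], [-0.21, 0.246]]
[-11.   22.5   7.2  74.6  -0.7 -48.2] [ 0.55809783 -0.11163201  0.26834751] [[-0.797, -0.604, -0.001], [-0.604, 0.797, -0.012], [0.008, -0.009, -1.0]]
```

Tray measured: its nearest edge is at heater y = 0.102, past the grille edge at 0.080, so the margin is 22 mm.

Call:
arm_command(series=[[-0.06,0.35,0,0,0,0,0.155],[-0.06,0.35,0,-0.2,0.01,0,0.155],[-0.06,0.34,0,-0.3,0,0,0.155],[-0.06,0.34,0,-0.3,0,0,0.155],[-0.06,0.34,0,-0.3,0,0,0.14]])

```text
t: 6.67
eef_pos: [0.5983, -0.1152, 0.2417]
ee_rot: [[-0.323, -0.946, 0.001], [-0.946, 0.323, -0.0], [0.0, -0.001, -1.0]]
contact_force: [-0.3, -0.4, -0.6]
grip_width: 0.0401
```

Call:
arm_command(series=[[-0.06,0,0,0,0,0,0.05],[-0.06,0,0,0,0,0,0]])

```text
t: 6.83
eef_pos: [0.5972, -0.116, 0.239]
ee_rot: [[-0.29, -0.957, -0.003], [-0.957, 0.29, 0.002], [-0.001, 0.003, -1.0]]
contact_force: [1.0, -1.3, 0.5]
grip_width: 0.04
```

```bash
python3 - <<'E'
from h import *
s=ctrl.sense();print(s['joint_pos'].round(1),s['eef_pos'],s['ee_rot'].round(3).tolist())
a=grab('top');b=grab('side')
crop(b,'s5.png',230,130,400,270,3.5)
E
```

```text
[-11.   28.1  11.4  73.5   0.1 -84.2] [ 0.59720731 -0.1160185   0.23898386] [[-0.29, -0.957, -0.003], [-0.957, 0.29, 0.002], [-0.001, 0.003, -1.0]]
```

View pics/s5.png

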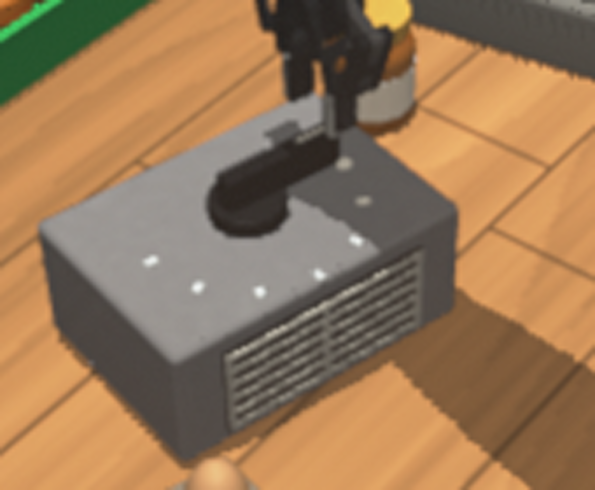

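The fingers straddle the lever's outer half from above, with the near finger at crop (340,120) and the far one at (295,90). Descending with a small correction.

Call:
arm_command(series=[[-0.06,0.08,0.04,-0.2,0,0,0.03],[-0.06,0.04,0.04,-0.4,0,0,0.02],[-0.06,0,0,-0.4,0,0,0],[-0.06,0,0,-0.4,0,0,0],[-0.06,0,0,-0.2,0,0,0]])

```text
t: 7.35
eef_pos: [0.5998, -0.1143, 0.198]
ee_rot: [[-0.256, -0.967, 0.001], [-0.967, 0.256, 0.001], [-0.001, -0.0, -1.0]]
contact_force: [0.2, -0.0, -0.6]
grip_width: 0.0402
```

Call:
arm_command(series=[[-0.35,0,0,0,0,0,0],[-0.35,0,0,0,0,0,0]])

```text
t: 7.52
eef_pos: [0.5984, -0.1139, 0.1949]
ee_rot: [[-0.256, -0.967, -0.004], [-0.967, 0.256, 0.002], [-0.001, 0.005, -1.0]]
contact_force: [-0.3, 0.6, 0.2]
grip_width: 0.0279
```

```bash
python3 - <<'E'
from h import *
b=grab('side');s=ctrl.sense();print(s['eef_pos'],s['grip_width'])
crop(b,'s6.png',270,130,370,220,4)
E
```

```text
[ 0.59828658 -0.11384787  0.19484881] 0.027982669670763925
```

View pics/s6.png

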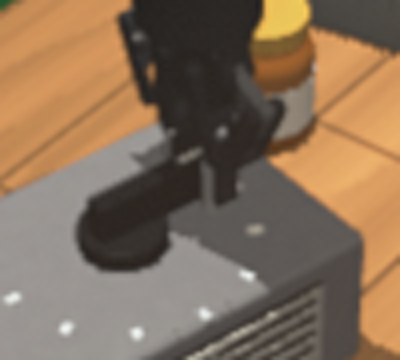

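The lever is between the fingers with about 6 mm of slack each side, and there is no contact force. Turning clockwise on a 55 mm arc.

Call:
arm_command(series=[[-0.35,-0.22,0.07,0.1,0,0,-0.13],[-0.35,-0.21,0.09,0.03,0,0,-0.13],[-0.35,-0.2,0.11,0,0,0,-0.13],[-0.35,-0.19,0.13,0,0,0,-0.13],[-0.35,-0.17,0.15,0,0,0,-0.13]])

```text
t: 7.98
eef_pos: [0.577, -0.1013, 0.1998]
ee_rot: [[-0.713, -0.701, 0.006], [-0.701, 0.713, -0.0], [-0.004, -0.004, -1.0]]
contact_force: [0.3, 0.4, 0.3]
grip_width: 0.0276
```

Call:
arm_command(series=[[-0.35,-0.16,0.17,-0.03,0,0,-0.13],[-0.35,-0.14,0.18,-0.02,0,0,-0.13],[-0.35,-0.12,0.195,0,0,0,-0.13],[-0.35,-0.1,0.21,0,0,0,-0.13],[-0.35,-0.08,0.22,0,0,0,-0.13]])

```text
t: 8.4
eef_pos: [0.5635, -0.0788, 0.2016]
ee_rot: [[-0.972, -0.235, 0.012], [-0.235, 0.972, -0.011], [-0.009, -0.014, -1.0]]
contact_force: [0.0, -0.2, -1.2]
grip_width: 0.0276
```

Call:
arm_command(series=[[-0.35,-0.07,0.23,-0.05,0.01,0.01,-0.11],[-0.35,-0.05,0.24,-0.04,0,0,-0.12],[-0.35,-0.02,0.24,-0.03,0,0,-0.12],[-0.35,0,0.24,0,0,0,-0.12],[-0.35,0.02,0.24,0,0,0,-0.12]])

```text
t: 8.82
eef_pos: [0.5609, -0.0507, 0.2017]
ee_rot: [[-0.968, 0.251, 0.004], [0.251, 0.968, -0.013], [-0.007, -0.011, -1.0]]
contact_force: [0.5, -0.9, -1.3]
grip_width: 0.0275
```

Call:
arm_command(series=[[-0.35,0.05,0.23,-0.05,0,0,-0.11],[-0.35,0.07,0.22,-0.05,0,0,-0.12],[-0.35,0.1,0.21,0,0,0,-0.12],[-0.35,0.12,0.2,0,0,0,-0.12],[-0.35,0.06,0.1,0,0,0,-0.08]])

```text
t: 9.23
eef_pos: [0.5708, -0.0273, 0.2014]
ee_rot: [[-0.758, 0.653, -0.002], [0.653, 0.757, -0.019], [-0.011, -0.016, -1.0]]
contact_force: [0.4, -0.5, -1.0]
grip_width: 0.0278
```

Call:
arm_command(series=[[-0.35,0,0,0,0,0,0],[-0.35,0,0,0,0,0,0]])

```text
t: 9.4
eef_pos: [0.5716, -0.0267, 0.2022]
ee_rot: [[-0.758, 0.652, 0.0], [0.652, 0.758, -0.019], [-0.012, -0.014, -1.0]]
contact_force: [-0.1, 0.4, -0.4]
grip_width: 0.0276
```

```bash
python3 - <<'E'
from h import *
b=grab('side');s=ctrl.sense();print(s['eef_pos'],s['ee_rot'][:,1],s['contact_force'],s['wrist_torque'],s['grip_width'])
d=s['eef_pos'][:2]-[.6148,-.0603];print(np.hypot(*d),(-104.6-np.degrees(np.arctan2(d[1],d[0])))%360)
crop(b,'s7.png',230,130,400,270,3.5)
E
```

```text
[ 0.57162778 -0.02681147  0.2023462 ] [ 0.65202145  0.75806806 -0.01417182] [ 0.53082885 -0.84092819  1.11388179] [-0.01372825  0.04065104  0.05657411] 0.02801406209812963
0.05463810599499836 113.20060293262821
```

View pics/s7.png

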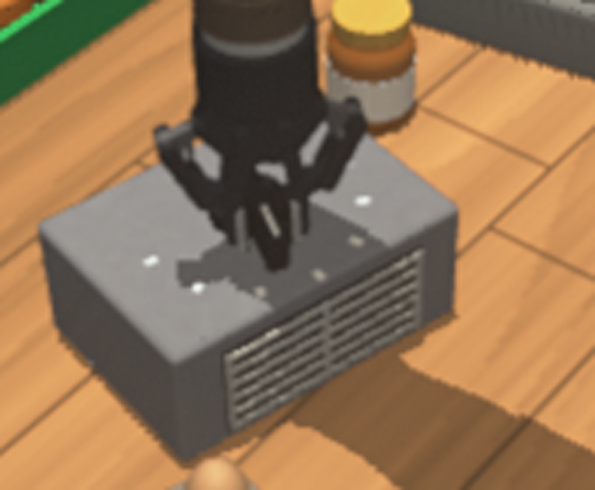

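```bash
python3 - <<'E'
from h import *
b=grab('side')
for k in (90,100,105,120):
    p=np.radians(-104.6-k)
    for r in(.075,.04):
        u,v=proj(b,[.6148+r*np.cos(p),-.0603+r*np.sin(p),.151 if r<.07 else .136]); print(k,r,((u-230)*3.5).round(),((v-130)*3.5).round())
E
```

```text
90 0.075 311.0 238.0
90 0.04 278.0 193.0
100 0.075 294.0 246.0
100 0.04 269.0 197.0
105 0.075 285.0 249.0
105 0.04 264.0 198.0
120 0.075 255.0 254.0
120 0.04 249.0 201.0
```

The white line and tip, near (265,205) to (278,238), fit about 105°, so the lever sits at the hump between clicks 3 and 4. I push a little more, about 6°.

Call:
arm_command(series=[[-0.35,0.07,0.08,-0.05,0,0,-0.03],[-0.35,0.07,0.08,-0.05,0,0,-0.03],[-0.35,0.04,0.05,0,0,0,0],[-0.35,0,0,0,0,0,0],[-0.35,0,0,0,0,0,0]])

```text
t: 9.92
eef_pos: [0.5766, -0.0221, 0.2011]
ee_rot: [[-0.728, 0.686, 0.002], [0.685, 0.728, -0.018], [-0.014, -0.012, -1.0]]
contact_force: [-0.8, 0.2, 0.5]
grip_width: 0.0277
```

```bash
python3 - <<'E'
from h import *
b=grab('side');s=ctrl.sense()
d=s['eef_pos'][:2]-[.6148,-.0603];print(s['eef_pos'],s['contact_force'],np.hypot(*d),(-104.6-np.degrees(np.arctan2(d[1],d[0])))%360)
crop(b,'s8.png',230,130,400,270,3.5)
E
```

```text
[ 0.57663684 -0.02213989  0.20116595] [-0.62300734  0.30826088 -0.53851294] 0.05396869947721124 120.39770542260445
```

View pics/s8.png

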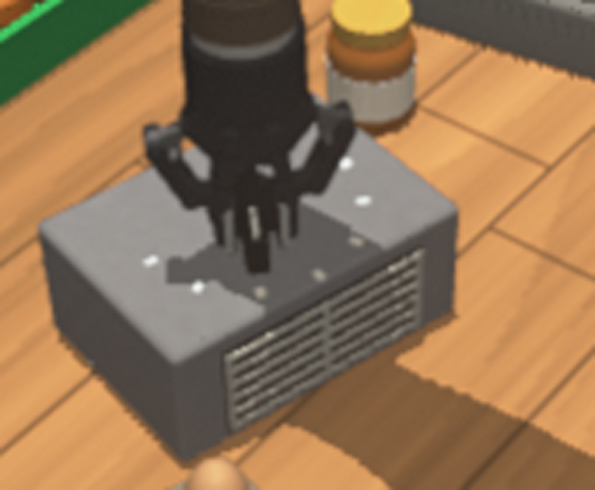

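The off dot at (345,163) is now visible too, so the click-4 mark is (260,292). The lever tip at (258,258) matches the prediction for 120°. Opening slightly and lifting straight up.

Call:
arm_command(series=[[-0.06,0,0,0,0,0,0],[-0.06,0,0,0,0,0,0],[-0.06,0,0,0.4,0,0,0],[-0.06,0,0,0.8,0,0,0],[-0.06,0,0,1,0,0,0]])

```text
t: 10.38
eef_pos: [0.5727, -0.0225, 0.2526]
ee_rot: [[-0.729, 0.685, -0.011], [0.685, 0.728, -0.018], [-0.004, -0.021, -1.0]]
contact_force: [0.0, 0.0, 0.2]
grip_width: 0.0403
```

Call:
arm_command(series=[[-0.06,0,0,1,0,0,0],[-0.06,-0.5,0,1,0,0,0],[-0.06,-1,-0.5,0,0,0,0],[-0.06,-1,-1,0,0,0,0],[-0.06,-1,-1,0,0,0,0]])

```text
t: 10.8
eef_pos: [0.4891, -0.0829, 0.3144]
ee_rot: [[-0.735, 0.678, 0.006], [0.678, 0.735, -0.018], [-0.017, -0.009, -1.0]]
contact_force: [1.2, -1.1, -0.4]
grip_width: 0.0402
```

Call:
arm_command(series=[[-0.06,-1,-1,0,0,0,0],[-0.06,-1,-1,0,0,0,0],[-0.06,-0.5,-0.5,0,0,0,0],[-0.06,0,0,0,0,0,0]])

```text
t: 11.13
eef_pos: [0.4196, -0.15, 0.3194]
ee_rot: [[-0.733, 0.68, 0.011], [0.68, 0.733, -0.022], [-0.023, -0.009, -1.0]]
contact_force: [-1.0, 0.3, -0.4]
grip_width: 0.04
```

```bash
python3 - <<'E'
from h import *
a=grab('top');b=grab('side')
print(ctrl.sense()['eef_pos'])
crop(a,'t9.png',180,100,430,300,1.6);crop(b,'s9.png',230,130,400,290,2)
A=cv2.imread('pics/t9.png');B=cv2.imread('pics/s9.png')
cv2.imwrite('pics/m9.png',np.hstack([A[:320],B[:320]]))
E
```

```text
[ 0.4217833  -0.14872593  0.31939983]
```

View pics/m9.png

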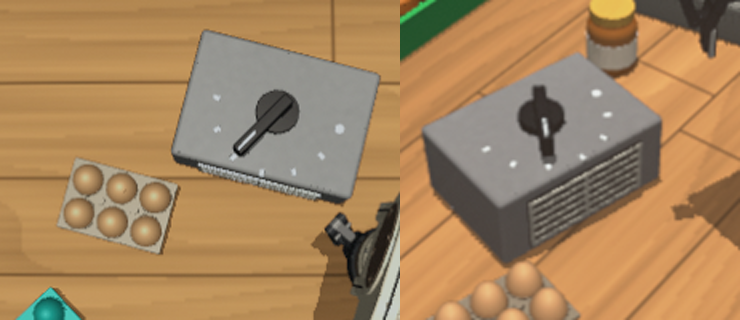

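The lever points at mark (233,156) in the top view. Counting from the off dot at (340,129), with dashes at (321,156), (292,172) and (262,172), that is the fourth click. The tray is clear, its eggs are up and the arm touches nothing.

```bash
python3 -c "
from rig import job; print(job.finish_job())"
```

```text
the job is handed in; nothing more can be done
None
```

I slid the egg tray along the counter out of the grille's way, then turned the heater's lever clockwise from off to the fourth click, and handed the job in after about 11 s of robot time. `finish_job` reports no verdict.

- **Tray:** The nearest edge measured 22 mm past the side of the grille, with all six eggs upright. I measured this once, after the push; in the last picture it looked unmoved.
- **Lever:** The first turn stopped with the lever on the hump just before click 4. I pushed about 7° further and it settled there. After I let go, the last views show it pointing at the fourth dash from the off dot, with no sign that it ran past.
- **Release and contact:** The gripper is open and held clear of everything. Wrist force readings stayed under about 5 N.
- **Other things:** The arm was kept clear of the jar, flask and coloured trays. In the later views the jar and the parts of the coloured trays in frame showed no movement. The flask was outside those views, so I did not re-check it.

No checks failed or disagreed.

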